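# Clear and latch the debris gate

### The job

Lift the peach stone cast and the blue splint off the debris slot unit and set both down flat, right way up, side by side on the green mat. Then push the red-handled sliding gate fully shut over the slot until the yellow spring catch clicks back up behind its side pin, and let go. Leave everything else on the bench where it stands.

Things in the scene. Friction and masses are not known exactly. Their poses are not given: they have to be found in the camera images.
- unit: Fixed grey debris slot unit, a flat housing; deck 30 mm above the bench. Origin on the bench, x -65 to +95 mm, y -200 to +165 mm; the gate closes along its +y. Open slot in the deck: x -20 to +20, y -25 to +90 mm. Guide rails 5 mm high on the deck at x = +-51 to +-56, y -198 to +104. A cheek 18 mm high on the deck at x 86 to 92, y -75 to -20, beside the catch.
- gate (a joint): How far the steel gate has slid along the unit's +y, in m: 0 fully open, 0.140 at its end stop. The catch clicks behind the gate's pin at about 0.132; from there to the stop it is shut. Starts open, at 0 to 0.02. Friction about 6 N throughout, and up to 5 N more between 0.095 and 0.132, where the pin rides over the catch.
- gate_flange (a point): Centre of the gate's red upright handle flange: 60 mm (unit x) by 10 mm (unit y), 35 mm high, this point 21.5 mm above the deck, at unit x = 0, y = -0.170 m + gate value. Push its rear face along unit +y, or pinch it from above. It stands on the gate's plate, 100 mm wide, 4 mm thick, on the deck, from 5 mm behind to 130 mm ahead of this point.
- catch (a joint): How far the yellow wedge catch is pressed down, in m: 0 up, 0.011 fully down; sprung up with 2 to 5 N. The gate's pin presses it down about 0.008 as it rides over it, then it springs back to 0 and blocks the pin.
- catch_top (a point): Top of the yellow catch, 14 by 10 mm with a ramp towards the open end, 15 mm above the deck when up, at unit x = 73, y = -38 mm.
- cast_center (a point): Centre, half-way up, of the loose peach stone dental cast (about 160 g): 62 mm wide (its x), 72 mm long (its y, rounded at +y), 40 mm high: a base 26 mm high with upright sides, teeth on top at least 4 mm in from the sides. Its z is up. It lies across the slot in the gate's way, underside on the deck, its y within 0.5 rad of the unit's y.
- splint_center (a point): Centre, half-way up, of the loose blue acrylic splint (about 50 g): a flat horseshoe 60 mm wide (its x), 67 mm long (its y, closed end at +y), 20 mm high, arms 14 mm thick, straight-sided from y = -33 to +3 mm: grip there, across x. Its z is up. It lies on the gate's plate (top 34 mm above the bench) ahead of the flange, its y within 0.4 rad of the unit's y.
- mat: Fixed green mat, 190 mm (its x) by 140 mm (its y), 6 mm thick, origin at the middle of its underside, on one side of the unit (left or right).
- pinblock: Bystander on the unit's deck, just beyond the cast: brass block 60 x 36 x 30 mm with dowel pins up to 42 mm above its underside. Origin at the middle of its underside.
- articulator: Bystander: nickel articulator, 100 x 90 x 105 mm high, origin at the middle of its underside, standing on the side of the unit opposite the mat.
- bowl: Bystander: green bowl, 92 mm wide, 52 mm high, origin under its middle, just beyond the mat or the articulator.
- bottle: Bystander: white bottle, 64 mm wide, 170 mm high, origin under its middle, just beyond the mat or the articulator.
- gate_pin (a point): Tip of the gate's side pin (8 mm thick, along unit x), at unit x = 82 mm, 10 mm ahead of the flange's centre, 11 mm above the deck. It rides over the catch.
Things that resemble listed ones, but are neither listed nor needed, are in the scene too. Leave any orange or pink look-alike of the part that bears splint_center alone.

How it is judged:
On the way, in this order (a step that is already met when the one before it is completed fails the run):
1. the cast and the splint both stand flat on the mat, released (x of cast_center in the frame of mat between -0.095 and 0.095 m and y of cast_center in the frame of mat between -0.07 and 0.07 m and height (world z) of cast_center below 0.034 m and angle between each of cast_center, splint_center's own z axis and vertical below 0.15 rad and x of splint_center in the frame of mat between -0.095 and 0.095 m and y of splint_center in the frame of mat between -0.07 and 0.07 m and height (world z) of splint_center below 0.024 m and contact force between the fingers and cast below 0.05 N and contact force between the fingers and splint below 0.05 N and linear speed of each of cast, splint below 0.01 m/s), for 0.2 s.
2. the gate is pushed shut and the catch has sprung back up behind its pin (value of joint gate above 0.129 m and value of joint catch below 0.003 m), for 0.2 s.
At the end, for the whole second after the job is handed in: The cast and the splint lie at rest on the mat, right way up (tilt under 0.15 rad), their centres within the mat's outline; the gate is slid past 0.129 m with the catch sprung back up (pressed less than 3 mm) (all of step 2 and x of cast_center in the frame of mat between -0.095 and 0.095 m and y of cast_center in the frame of mat between -0.07 and 0.07 m and height (world z) of cast_center below 0.034 m and angle between each of cast_center, splint_center's own z axis and vertical below 0.15 rad and x of splint_center in the frame of mat between -0.095 and 0.095 m and y of splint_center in the frame of mat between -0.07 and 0.07 m and height (world z) of splint_center below 0.024 m and linear speed of each of cast, splint below 0.01 m/s); the robot touches nothing.
It fails at once if the pin block, articulator, bowl or bottle is moved by more than 25 mm (distance of any of pinblock, articulator, bowl, bottle from where it was at the start of the episode above 0.025 m).
It fails at once if the cast is tipped over (angle between cast_center's own z axis and vertical above 0.9 rad).
It fails at once if the splint is tipped over (angle between splint_center's own z axis and vertical above 0.9 rad).
It also fails if it takes over 72 s, if anything falls off the work surface, if the arm or the gripper's body presses on something with over 40 N, if the wrist force passes 120 N, or if a joint passes its speed limit or range.

### The arm

A 6-joint arm with a two-finger parallel gripper is mounted at the origin on the work surface. World frame = base frame: x ahead of the robot, y to its left, z up, the work surface at z = 0. Lengths are in m, angles in rad, forces in N, time in s.
With the tool pointing down it reaches from about 0.275 to 0.85 m from the base axis. Payload 19 kg.
Tool frame: the origin (TCP) lies midway between the tips of the shut fingers; the grasp point (between the pads) lies 19 mm behind it (ctrl.hold_point_z is the distance from the TCP to the grasp point, in m); z points along the fingers, y is the direction in which the jaws open and shut (so a half turn about z gives the same grasp; the last joint's range is limited). The gripper opens to 85 mm and grips with 20 to 120 N. Pads are 22 mm wide; open, the fingers measure 114 mm over their backs; the gripper's body (76 mm by 85 mm) begins 54 mm behind the grasp point. The pads swing forward as they close: fully open they stand 13 mm farther back than shut.
Start: joints at [0.973, 0.15, 1.437, -0, 1.554, -0.134], TCP at [0.257, 0.514, 0.231] pointing down, gripper open.
Joint ranges: [-2.8, 2.8], [-0.68, 2.1], [0.12, 2.68], [-1.39, 4.53], [0.16, 2.79], [-2.81, 2.81]. Speed limits (rad/s): [1.89, 1.89, 2.22, 3.01, 3.01, 3.01].

### API

Orientations are given as a unit quaternion [x, y, z, w].
In Python, from station import ctrl, imaging gives the robot as it stands.
- The arm moves only by the tool jog_arm, never from a script. Its argument "plan" is a list of rows, each a list of 7 numbers: the turn, a rotation vector about the tool's x, y, z in rad, then the shift along the tool's x, y, z in mm, then the closure in counts, from 0 (fully open) to 255 (shut). In form: [[rx, ry, rz, tx, ty, tz, jaw], ...]. A call has 1 to 10 rows; each row shifts and turns the commanded pose from where the row before left it, along the tool's axes as they then stand; what a row does not reach is not made up. A row lasts 1/10 s, in which the tool goes at most 50 mm and 8.59 degrees, less where a joint would pass 70% of its speed; a pose out of reach is approached as far as the arm can. A call is refused whole if a number of a shift passes 50 or a number of a turn 0.15, either way. A call with a gripper value outside its range is refused whole. The fingers move at their own pace and stop on an object; the grip force is fixed at half the most. Time passes only in rows, so rows that do not move let the fingers close. It gives the time, the measured TCP pose, the force and the opening at its end, in the units of the state.
- ctrl.get_obs(): the state, without advancing time (a new reading comes with each control period).
- imaging.camera(name): name is "side" or "top"; returns a dict with "frame" (480x640x3 uint8, red, green, blue), "fx", "fy", "cx", "cy" (pixels), "k1" (the pictures are not rectified: a ray, as slopes to the right and down, at radius r is drawn at 1 + k1 r^2 times it, then the intrinsics apply), "xyz" and "rotation" of the camera in the world. Camera axes: x right, y down, z forward; pixel columns grow to the right and rows downward; lengths in m; the calibration is good to about 2 mm. A picture is of the moment at which its call begins. There is no depth.
- ctrl.finish_job(): hands the job in, once; it reports no verdict.
The state is a dict: "clock": time; "joints": joint angles; "joint_velocities": joint speeds; "joint_torque": joint torques, N m; "ee_pos": TCP position; "ee_rot": TCP orientation; "force": force on the tool from outside, world axes, zero at the start; "ft_torque": the same for the moment, N m; "opening": finger opening in m.
Only numpy, scipy, OpenCV 4.12 (cv2) and the standard library are available. Lean on these libraries where they do the work, as an engineer would, in place of code of your own. Each camera call takes 0.05 s, during which the arm holds its last target. There are 200 camera calls.

## Working session

There is one attempt and no reset: what is moved stays moved. The work goes in short steps, Python scripts to look and compute and a tool call to move; the robot and the scene stay as the last step left them, time stands still between calls to the robot, and variables do not carry over. Pictures are saved under pics/ and viewed, about 8 in all and at most 12, crops included, and the job is handed in when it is done.

Besides the shell and the picture viewer there is one more tool, called after ">>>" by a JSON object that holds its "api" and its "payload", one argument or row to a line. jog_arm: Moves the arm, as the interface text tells. Its arguments: {"type":"object","properties":{"plan":{"type":"array","items":{"type":"array","items":{"type":"number"}}}},"required":["plan"]}

```bash
ls; mkdir -p pics
python3 - <<'E'
from station import ctrl, imaging
import cv2,pickle
d={}
for n in("top","side"):
    c=imaging.camera(n); d[n]=c
    cv2.imwrite(f"pics/{n}0.png",c["frame"][:,:,::-1]); print(n,{k:v for k,v in c.items() if k!="frame"})
pickle.dump(d,open("c0.pkl","wb")); o=ctrl.get_obs(); print(o, ctrl.hold_point_z)
E
```

```text
pics
top {'fx': 482.9039747070901, 'fy': 482.9039747070901, 'cx': 321.1330400797276, 'cy': 241.48059358342135, 'k1': -0.031433996854766194, 'xyz': array([0.36924827, 0.01473073, 1.10525319]), 'rotation': array([-0.70476807,  0.70605262, -0.05388707,  0.04344941])}
side {'fx': 565.0242499320855, 'fy': 565.0242499320855, 'cx': 309.12088931705415, 'cy': 242.2262754905661, 'k1': -0.1150535036844913, 'xyz': array([-0.00433114, -0.88047108,  0.68384981]), 'rotation': array([ 0.83952061, -0.21940442,  0.13851201, -0.47736911])}
{'clock': 0.1, 'joints': array([ 9.73002103e-01,  1.50964898e-01,  1.43791098e+00, -1.75590260e-05,
        1.55382607e+00, -1.33999021e-01]), 'joint_velocities': array([-1.78087298e-04,  4.90172484e-05, -1.66341871e-03,  1.08427443e-03,
        4.14336767e-04, -1.58843218e-03]), 'joint_torque': array([ 3.49274844e-03, -7.14386630e+01, -5.71792710e+01, -2.69454968e-04,
        7.26857732e-03, -3.89704098e-05]), 'ee_pos': array([0.2571264 , 0.51407081, 0.23074725]), 'ee_rot': array([ 2.29824558e-01,  9.73231917e-01, -5.21070639e-04, -1.90247749e-04]), 'force': array([-1.03612136, -0.45040668, -0.35563995]), 'ft_torque': array([0.02842166, 0.01529008, 0.01171556]), 'opening': 0.08512936074699133} 0.0187
```

View pics/top0.png

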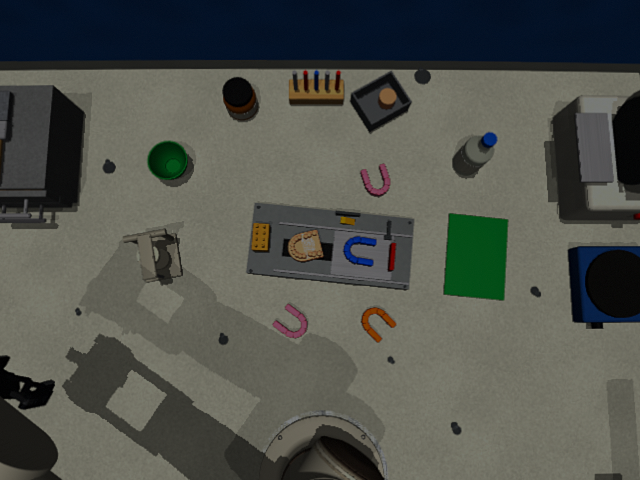

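View pics/side0.png

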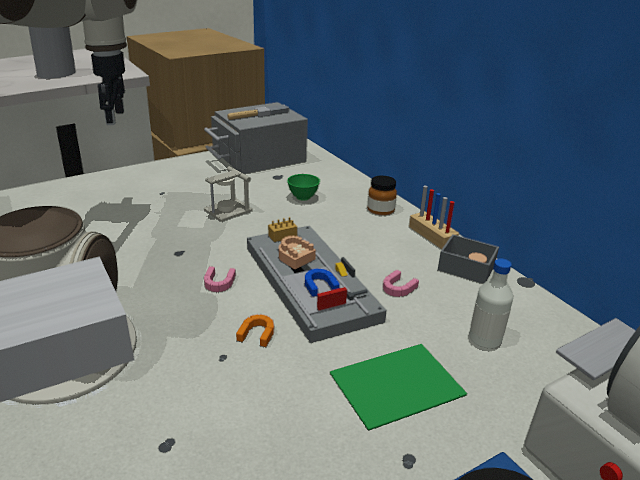

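The top view shows the blue splint at (360,250) on the gate plate, the red flange at (392,257), the peach cast at (305,246), brass at (260,237) and the mat at (476,256). The look-alikes are pink at (376,180) and (291,321) and orange at (378,324). All three lie on the bench, so only the blue one fits. I'll measure and make one enlarged crop.

```bash
cat > h.py <<'E'
import numpy as np,cv2
from scipy.spatial.transform import Rotation as R
def ray(c,px):
    px=np.atleast_2d(np.asarray(px,float))
    K=np.array([[c["fx"],0,c["cx"]],[0,c["fy"],c["cy"]],[0,0,1.]])
    u=cv2.undistortPoints(px[:,None],K,np.array([c["k1"],0,0,0.]))[:,0]
    return np.c_[u,np.ones(len(u))]@R.from_quat(c["rotation"]).as_matrix().T
def plane(c,px,z):
    d=ray(c,px); return (c["xyz"]+d*((z-c["xyz"][2])/d[:,2])[:,None])[:,:2]
def proj(c,P):
    K=np.array([[c["fx"],0,c["cx"]],[0,c["fy"],c["cy"]],[0,0,1.]])
    M=R.from_quat(c["rotation"]).as_matrix().T
    return cv2.projectPoints(np.atleast_2d(P).astype(float),cv2.Rodrigues(M)[0],-M@c["xyz"],K,np.array([c["k1"],0,0,0.]))[0][:,0]
def mask(c,lo,hi,box):
    h=cv2.cvtColor(c["frame"],cv2.COLOR_RGB2HSV); m=cv2.inRange(h,np.array(lo),np.array(hi))
    k=np.zeros_like(m); x0,y0,x1,y1=box; k[y0:y1,x0:x1]=m[y0:y1,x0:x1]
    n,l,s,_=cv2.connectedComponentsWithStats(k); 
    return ((l==1+np.argmax(s[1:,4]))*255).astype(np.uint8)
def pts(m): return max(cv2.findContours(m,0,1)[0],key=cv2.contourArea)[:,0].astype(float)
def rect(p):
    (c,s,a)=cv2.minAreaRect((p*1000).astype(np.float32)); return np.round(c,1),np.round(s,1),round(a,2)
E
python3 - <<'E'
import pickle; from h import *
d=pickle.load(open("c0.pkl","rb")); c=d["top"]
B=(240,195,425,300)
for n,lo,hi,z,b in[("mat",(50,120,40),(75,255,255),.006,(430,200,520,310)),("blue",(105,120,60),(130,255,255),.044,B),("peach",(5,60,100),(18,160,255),.063,(275,215,335,275)),("red",(0,170,60),(6,255,255),.0695,B),("brass",(15,120,60),(28,255,255),.060,(245,210,280,265)),("yellow",(20,150,100),(32,255,255),.045,(330,205,370,230))]:
    m=mask(c,lo,hi,b); print(n,m.sum()//255,*rect(plane(c,pts(m),z)))
f=c["frame"]; 
w=[]
g=cv2.resize(f[195:300,240:425,::-1],None,fx=4.3,fy=4.3,interpolation=cv2.INTER_CUBIC); cv2.imwrite("pics/crop1.png",g)
E
```

```text
mat 4804 [ 487.7 -358.5] [138.7 188.4] 83.88
blue 400 [498.4 -84.7] [67.4 59.9] 80.4
peach 221 [506.6  33.8] [52.6 71.4] 2.55
red 109 [ 481.2 -154.3] [ 8.8 57.5] 84.27
brass 427 [526.2 133. ] [35.8 58.9] 86.36
yellow 76 [564.1 -59.2] [29.1 12.8] 79.53
```

View pics/crop1.png

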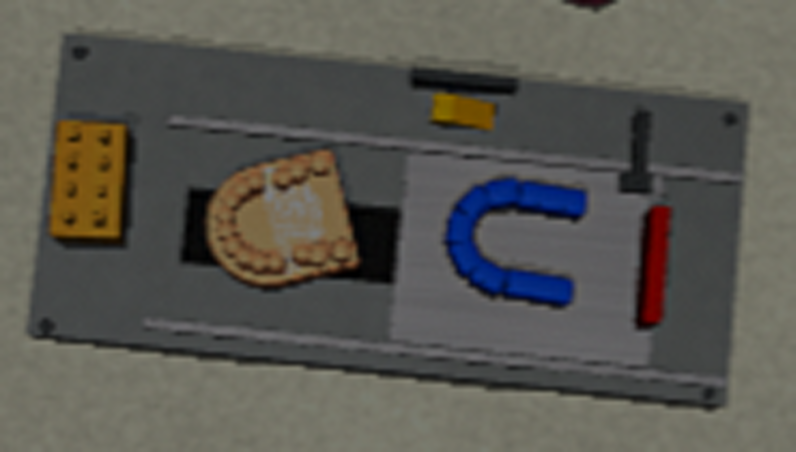

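The crop confirms the target: blue horseshoe at crop (515,242) on the pale gate plate ahead of the red flange (652,268), with its closed end to the left (unit +y). The cast is at crop (283,218), rounded end to the left. Next come the unit frame and the exact poses.

Run:
```python
import pickle; from h import *
d=pickle.load(open("c0.pkl","rb")); c=d["top"]
cr=np.array([[725,405],[30,335],[65,38],[748,103]])/4.3+[240,195]-.5
P=plane(c,cr,.03); print("deck corners RB LB LT RT\n",(P*1000).round(1))
yv=(P[1]-P[0]+P[2]-P[3]); yv/=np.linalg.norm(yv); xv=np.array([yv[1],-yv[0]])
O=P.mean(0)-xv*.015+yv*.0175
print("unit yaw deg(y axis from world y)",np.degrees(np.arctan2(yv[0],yv[1])),"O",O)
U=lambda q:np.round([(q-O)@xv*1000,(q-O)@yv*1000],1)
# bright/saturated masks
for n,lo,hi,z,b in[("cast",(4,45,70),(30,200,255),.060,(284,222,328,268)),("blue",(105,120,60),(130,255,255),.050,(330,225,385,275)),("red",(0,170,60),(6,255,255),.0690,(380,230,410,280))]:
    m=mask(c,lo,hi,b); m=cv2.morphologyEx(m,cv2.MORPH_CLOSE,np.ones((5,5)))
    p=plane(c,pts(m),z); r=rect(p); print(n,*r,"unit",U(np.array(r[0])/1000), "centroid-centre",p.mean(0)*1000-r[0])
s=d["side"]
m=mask(s,(105,120,60),(130,255,255),(295,255,345,305)); print("side blue",rect(plane(s,pts(m),.044)))
m=mask(s,(0,170,60),(6,255,255),(310,280,355,315)); print("side red",rect(pts(m)/1000), proj(s,[.4812,-.1543,.0515]))
```

```text
deck corners RB LB LT RT
 [[ 412.  -194.8]
 [ 449.   165. ]
 [ 605.9  149.4]
 [ 571.  -211.4]]
unit yaw deg(y axis from world y) 5.692737188933092 O [ 0.49627481 -0.00404757]
cast [503.9  36.3] [60.9 72. ] 14.03 unit [ 3.6 40.9] centroid-centre [ 0.97325798 -4.39951269]
blue [497.6 -84.1] [67.  59.6] 80.4 unit [  9.3 -79.5] centroid-centre [-0.26731383 -0.92484934]
red [ 481.3 -154.3] [ 8.8 57.5] 84.27 unit [   0. -151.] centroid-centre [ 0.30937052 -0.17659589]
side blue (array([497.6, -84.9]), array([91.2, 67. ]), 80.11)
side red (array([331.6, 298.2]), array([15.4, 32.1]), 75.38) [[331.22517999 297.64722916]]
```

>>> {"api": "jog_arm", "payload": {
  "plan": [
    [0,0,0.108,0,0,0,0],
    [0,0,0.108,0,0,0,0],
    [0,0,0.108,0,0,0,0],
    [0,0,0.108,0,0,0,0],
    [0,0,0.108,0,0,0,0],
    [0,0,0.108,0,0,0,0],
    [0,0,0.108,0,0,0,0],
    [0,0,0.108,0,0,0,0],
    [0,0,0,0,0,0,0]
  ]
}}

```text
clock: 1.0
ee_pos: [0.2572, 0.5141, 0.231]
ee_rot: [0.617, 0.787, -0.0, 0.0]
force: [-0.2, 0.2, -0.3]
opening: 0.0855
```

```bash
cat > go.py <<'E'
# usage: go.py x y z jawdeg  -> turn needed about tool axes, and shift in CURRENT tool axes (mm) 
import sys; from h import *; from station import ctrl
o=ctrl.get_obs(); x,y,z,a=map(float,sys.argv[1:]); a=np.radians(a)
T=R.from_quat(o["ee_rot"]); best=None
for s in(a,a+np.pi):
    yv=[np.cos(s),np.sin(s),0]; zv=[0,0,-1]; M=np.c_[np.cross(yv,zv),yv,zv]
    r=(T.inv()*R.from_matrix(M)).as_rotvec()
    if best is None or np.linalg.norm(r)<np.linalg.norm(best[0]): best=(r,M)
r,M=best; dl=np.array([x,y,z])-o["ee_pos"]*1000
print("t",round(o["clock"],2),"pos",(o["ee_pos"]*1000).round(1),"turn",r.round(3),"shift now",(T.inv().apply(dl)).round(1),"shift after turn",(M.T@dl).round(1),"F",o["force"].round(1),"open",round(o["opening"]*1000,1),"q6",o["joints"][5].round(2))
E
python3 go.py 503.9 36.3 150 14
```

```text
t 1.0 pos [257.2 514.1 231. ] turn [-0.001  0.    -0.003] shift now [-522.9  125.6   81.1] shift after turn [-523.3  123.8   81. ] F [-0.2  0.2 -0.3] open 85.5 q6 0.73
```

>>> {"api": "jog_arm", "payload": {
  "plan": [
    [0,0,0,-26,6.2,0,0],
    [0,0,0,-26,6.2,0,0],
    [0,0,0,-26,6.2,0,0],
    [0,0,0,-26,6.2,0,0],
    [0,0,0,-26,6.2,0,0],
    [0,0,0,-26,6.2,0,0],
    [0,0,0,-26,6.2,0,0],
    [0,0,0,-26,6.2,0,0],
    [0,0,0,-26,6.2,0,0],
    [0,0,0,-26,6.2,0,0]
  ]
}}

```text
clock: 2.0
ee_pos: [0.3802, 0.2757, 0.2312]
ee_rot: [0.615, 0.789, -0.0, -0.0]
force: [-0.3, -0.4, 0.0]
opening: 0.0855
```

>>> {"api": "jog_arm", "payload": {
  "plan": [
    [0,0,0,-26,6.2,0,0],
    [0,0,0,-26,6.2,0,0],
    [0,0,0,-26,6.2,8,0],
    [0,0,0,-26,6.2,8,0],
    [0,0,0,-26,6.2,10,0],
    [0,0,0,-26,6.2,10,0],
    [0,0,0,-26,6.2,15,0],
    [0,0,0,-26,6.2,15,0],
    [0,0,0,-26,6.2,15,0],
    [0,0,0,0,0,0,0]
  ]
}}

```text
clock: 3.0
ee_pos: [0.4905, 0.0608, 0.1482]
ee_rot: [0.616, 0.788, -0.001, -0.001]
force: [-0.4, 0.0, -0.5]
opening: 0.0853
```

```bash
python3 go.py 503.9 36.3 100 14
```

```text
t 3.0 pos [490.5  60.8 148.2] turn [-0.003 -0.    -0.   ] shift now [-27.1   7.2  48.1] shift after turn [-27.1   7.1  48.2] F [-0.4  0.  -0.5] open 85.3 q6 -0.28
```

>>> {"api": "jog_arm", "payload": {
  "plan": [
    [-0.003,0,0,-14,3.6,12,0],
    [0,0,0,-13.1,3.5,12,0],
    [0,0,0,0,0,12,0],
    [0,0,0,0,0,12,0],
    [0,0,0,0,0,0,0],
    [0,0,0,0,0,0,0]
  ]
}}

```text
clock: 3.6
ee_pos: [0.5038, 0.0389, 0.1022]
ee_rot: [0.616, 0.788, 0.001, 0.001]
force: [1.7, -0.4, 1.0]
opening: 0.0853
```

```bash
python3 go.py 503.9 36.3 33 14
python3 - <<'E'
from station import imaging; import cv2
c=imaging.camera("side"); cv2.imwrite("pics/s1.png",cv2.resize(c["frame"][130:330,200:440,::-1],None,fx=3,fy=3))
E
```

```text
t 3.6 pos [503.8  38.9 102.2] turn [ 0.003 -0.    -0.001] shift now [-2.6 -0.7 69.2] shift after turn [-2.6 -0.5 69.2] F [ 1.7 -0.4  1. ] open 85.3 q6 -0.32
```

View pics/s1.png

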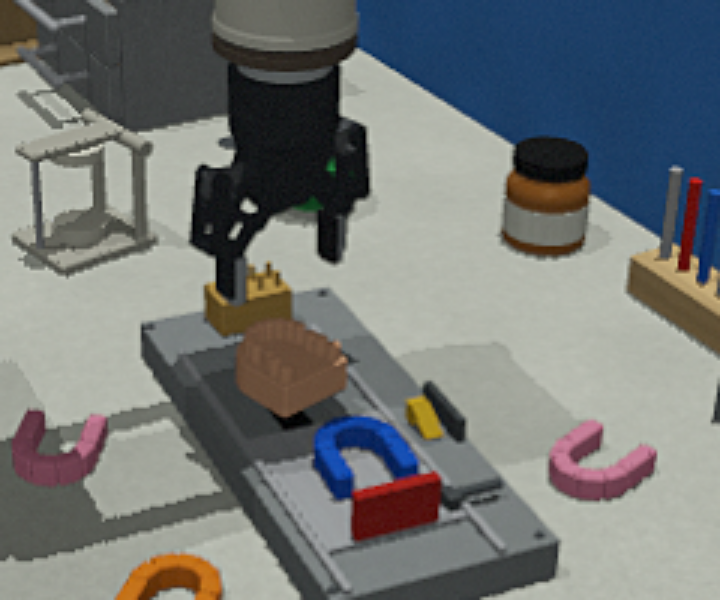

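The side crop shows the open fingers at (228,275) and (333,240), straddling the cast at (290,365). Descending now.

>>> {"api": "jog_arm", "payload": {
  "plan": [
    [0.003,0,0,-2.6,-0.6,12,0],
    [0,0,0,0,0,14,0],
    [0,0,0,0,0,14,0],
    [0,0,0,0,0,12,0],
    [0,0,0,0,0,8,0],
    [0,0,0,0,0,6,0],
    [0,0,0,0,0,0,0],
    [0,0,0,0,0,0,0]
  ]
}}

```text
clock: 4.45
ee_pos: [0.5042, 0.0358, 0.0365]
ee_rot: [0.616, 0.788, 0.0, 0.0]
force: [-0.2, 0.4, 0.2]
opening: 0.0854
```

>>> {"api": "jog_arm", "payload": {
  "plan": [
    [0,0,0,0,0,1.5,30],
    [0,0,0,0,0,0,60],
    [0,0,0,0,0,0,90],
    [0,0,0,0,0,0,110],
    [0,0,0,0,0,0,140],
    [0,0,0,0,0,0,160],
    [0,0,0,0,0,0,160]
  ]
}}

```text
clock: 5.15
ee_pos: [0.5043, 0.0358, 0.0355]
ee_rot: [0.616, 0.788, 0.0, 0.0]
force: [-1.9, 0.2, 7.2]
opening: 0.0605
```

```bash
python3 go.py 503.9 36.3 33 14
```

```text
t 5.15 pos [504.3  35.8  35.5] turn [ 0.001  0.    -0.001] shift now [ 0.5 -0.2  2.5] shift after turn [ 0.5 -0.2  2.5] F [-1.9  0.2  7.2] open 60.5 q6 -0.32
```

>>> {"api": "jog_arm", "payload": {
  "plan": [
    [0,0,0,0,0,0,220],
    [0,0,0,0,0,0,220],
    [0,0,0,0,0,-3,220],
    [0,0,0,0,0,-6,220],
    [0,0,0,0,0,-10,220],
    [0,0,0,0,0,-15,220],
    [0,0,0,0,0,-20,220],
    [0,0,0,0,0,-20,220],
    [0,0,0,0,0,-20,220],
    [0,0,0,0,0,0,220]
  ]
}}

```text
clock: 6.15
ee_pos: [0.5052, 0.0358, 0.1319]
ee_rot: [0.616, 0.788, 0.001, 0.002]
force: [0.0, 0.7, -3.4]
opening: 0.0606
```

```bash
python3 go.py 503.9 36.3 150 14
python3 - <<'E'
from station import imaging; import cv2
c=imaging.camera("side"); cv2.imwrite("pics/s2.png",cv2.resize(c["frame"][130:330,200:440,::-1],None,fx=3,fy=3))
import math
a=math.radians(-6.12);
for s in(.05,-.05): print(487.7+s*1000*math.cos(a),-358.5+s*1000*math.sin(a))
E
```

```text
t 6.15 pos [505.2  35.8 131.9] turn [ 0.004  0.002 -0.001] shift now [  0.8  -1.1 -18.1] shift after turn [  0.8  -1.2 -18.1] F [ 0.   0.7 -3.4] open 60.6 q6 -0.32
537.41503951985 -363.83055771376297
437.98496048015005 -353.16944228623703
```

View pics/s2.png

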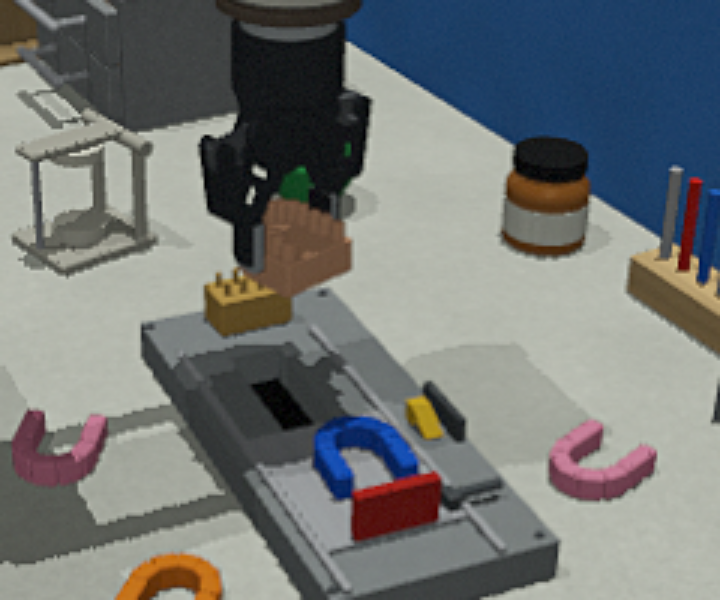

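The cast at (300,245) is gripped level and off the deck. Next I turn it 0.35 rad, then carry it to the mat.

>>> {"api": "jog_arm", "payload": {
  "plan": [
    [0,0,0.07,0,0,-3,220],
    [0,0,0.07,0,0,-3,220],
    [0,0,0.07,0,0,-3,220],
    [0,0,0.07,0,0,0,220],
    [0,0,0.07,0,0,0,220],
    [0,0,0,0,0,0,220]
  ]
}}

```text
clock: 6.8
ee_pos: [0.5036, 0.0359, 0.1368]
ee_rot: [0.744, 0.668, -0.001, -0.001]
force: [-0.8, -0.3, -1.6]
opening: 0.0608
```

```bash
python3 go.py 534.5 -363 140 -6.1
```

```text
t 6.8 pos [503.6  35.9 136.8] turn [-0.001  0.    -0.002] shift now [-393.2   73.9   -3.2] shift after turn [-393.3   73.1   -3.2] F [-0.8 -0.3 -1.6] open 60.8 q6 0.03
```

>>> {"api": "jog_arm", "payload": {
  "plan": [
    [0,0,0,-10,2,0,220],
    [0,0,0,-22,4,0,220],
    [0,0,0,-25,4.7,0,220],
    [0,0,0,-25,4.7,0,220],
    [0,0,0,-25,4.7,0,220],
    [0,0,0,-25,4.7,0,220],
    [0,0,0,-25,4.7,0,220],
    [0,0,0,-25,4.7,0,220],
    [0,0,0,-25,4.7,0,220],
    [0,0,0,-25,4.7,0,220]
  ]
}}

```text
clock: 7.8
ee_pos: [0.5222, -0.2012, 0.1374]
ee_rot: [0.743, 0.669, -0.0, -0.0]
force: [0.1, 0.0, -1.2]
opening: 0.0607
```

>>> {"api": "jog_arm", "payload": {
  "plan": [
    [0,0,0,-25,4.7,0,220],
    [0,0,0,-25,4.7,0,220],
    [0,0,0,-25,4.7,0,220],
    [0,0,0,-25,4.7,0,220],
    [0,0,0,-25,4.7,0,220],
    [0,0,0,-22,4,0,220],
    [0,0,0,-14,2.5,0,220],
    [0,0,0,0,0,0,220],
    [0,0,0,0,0,0,220]
  ]
}}

```text
clock: 8.7
ee_pos: [0.5349, -0.3626, 0.1374]
ee_rot: [0.744, 0.668, -0.0, -0.0]
force: [0.4, 0.1, -2.1]
opening: 0.0606
```

```bash
python3 go.py 534.5 -363 13 -6.1
```

```text
t 8.7 pos [ 534.9 -362.6  137.4] turn [-0.001 -0.    -0.   ] shift now [ -0.5  -0.3 124.4] shift after turn [ -0.4  -0.4 124.4] F [ 0.4  0.1 -2.1] open 60.6 q6 -0.61
```

>>> {"api": "jog_arm", "payload": {
  "plan": [
    [0,0,0,0,0,15,220],
    [0,0,0,0,0,22,220],
    [0,0,0,0,0,22,220],
    [0,0,0,0,0,22,220],
    [0,0,0,0,0,20,220],
    [0,0,0,0,0,12,220],
    [0,0,0,0,0,8,220],
    [0,0,0,0,0,3,220],
    [0,0,0,0,0,0,220],
    [0,0,0,0,0,0,220]
  ]
}}

```text
clock: 9.7
ee_pos: [0.5356, -0.363, 0.0147]
ee_rot: [0.744, 0.668, 0.0, 0.001]
force: [0.5, 0.6, -2.1]
opening: 0.0606
```

>>> {"api": "jog_arm", "payload": {
  "plan": [
    [0,0,0,0,0,1,220],
    [0,0,0,0,0,0,220]
  ]
}}

```text
clock: 9.9
ee_pos: [0.5354, -0.3629, 0.0132]
ee_rot: [0.744, 0.668, 0.0, 0.0]
force: [0.0, -0.3, -2.3]
opening: 0.0607
```

>>> {"api": "jog_arm", "payload": {
  "plan": [
    [0,0,0,0,0,1,220],
    [0,0,0,0,0,1,220],
    [0,0,0,0,0,0,220],
    [0,0,0,0,0,0,220]
  ]
}}

```text
clock: 10.3
ee_pos: [0.5353, -0.3629, 0.0115]
ee_rot: [0.744, 0.668, -0.0, 0.0]
force: [-2.8, 2.4, 6.3]
opening: 0.0609
```

>>> {"api": "jog_arm", "payload": {
  "plan": [
    [0,0,0,0,0,0,60],
    [0,0,0,0,0,0,30],
    [0,0,0,0,0,0,0],
    [0,0,0,0,0,0,0],
    [0,0,0,0,0,-10,0],
    [0,0,0,0,0,-20,0],
    [0,0,0,0,0,-25,0],
    [0,0,0,0,0,-25,0],
    [0,0,0,0,0,-25,0],
    [0,0,0,0,0,-10,0]
  ]
}}

```text
clock: 11.3
ee_pos: [0.5359, -0.3633, 0.1292]
ee_rot: [0.744, 0.668, 0.0, 0.002]
force: [-0.2, 0.6, 0.5]
opening: 0.0854
```

```bash
python3 - <<'E'
import math
a=math.radians(80.4); print(497.6-9*math.cos(a), -84.1-9*math.sin(a))
E
python3 go.py 496.1 -93 130 -9.6
```

```text
496.0990812795551 -92.97396433363454
t 11.3 pos [ 535.9 -363.3  129.2] turn [0.003 0.002 0.061] shift now [264.5 -68.4  -1.6] shift after turn [259.9 -84.3  -0.8] F [-0.2  0.6  0.5] open 85.4 q6 -0.61
```

>>> {"api": "jog_arm", "payload": {
  "plan": [
    [0,0,0.061,0,0,0,0],
    [0,0,0,20,-6.5,0,0],
    [0,0,0,28,-9,0,0],
    [0,0,0,28,-9,0,0],
    [0,0,0,28,-9,0,0],
    [0,0,0,28,-9,0,0],
    [0,0,0,28,-9,0,0],
    [0,0,0,28,-9,0,0],
    [0,0,0,28,-9,0,0],
    [0,0,0,24,-8,0,0]
  ]
}}

```text
clock: 12.3
ee_pos: [0.4985, -0.1118, 0.1257]
ee_rot: [0.764, 0.645, -0.0, -0.0]
force: [-0.2, -0.4, 0.4]
opening: 0.0851
```

>>> {"api": "jog_arm", "payload": {
  "plan": [
    [0,0,0,20,-6.8,0,0],
    [0,0,0,0,0,0,0],
    [0,0,0,0,0,0,0]
  ]
}}

```text
clock: 12.6
ee_pos: [0.4956, -0.0922, 0.1259]
ee_rot: [0.764, 0.646, -0.0, 0.0]
force: [0.8, -0.4, -0.2]
opening: 0.0854
```

```bash
python3 go.py 496.1 -93 36 -9.6
python3 - <<'E'
from station import imaging; import cv2
c=imaging.camera("side"); cv2.imwrite("pics/s3.png",cv2.resize(c["frame"][150:440,230:530,::-1],None,fx=2,fy=2))
E
```

```text
t 12.6 pos [495.6 -92.2 125.9] turn [0. 0. 0.] shift now [-0.7  0.6 89.9] shift after turn [-0.7  0.6 89.9] F [ 0.8 -0.4 -0.2] open 85.4 q6 -0.17
```

View pics/s3.png

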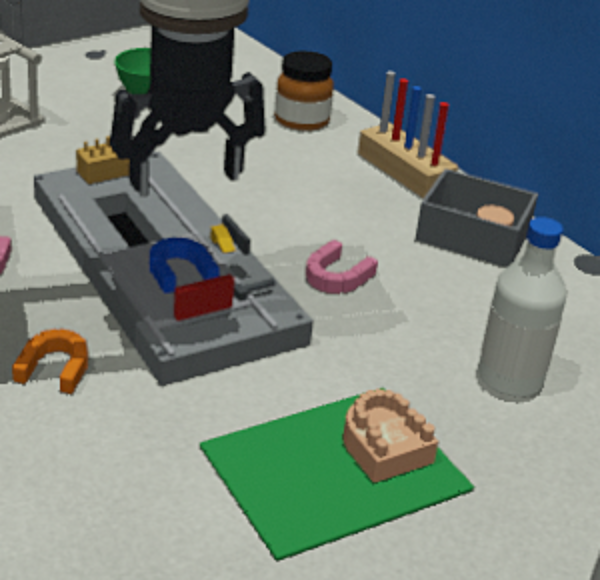

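The cast stands upright on the mat at (390,440), and the open fingers sit over the splint at (183,262). Descending on the splint.

>>> {"api": "jog_arm", "payload": {
  "plan": [
    [0,0,0,-0.7,0.6,12,0],
    [0,0,0,0,0,20,0],
    [0,0,0,0,0,20,0],
    [0,0,0,0,0,16,0],
    [0,0,0,0,0,10,0],
    [0,0,0,0,0,6,0],
    [0,0,0,0,0,4,0],
    [0,0,0,0,0,0,0],
    [0,0,0,0,0,0,0]
  ]
}}

```text
clock: 13.55
ee_pos: [0.4963, -0.0933, 0.0383]
ee_rot: [0.764, 0.645, 0.0, 0.0]
force: [-0.2, 0.7, -0.4]
opening: 0.0854
```

>>> {"api": "jog_arm", "payload": {
  "plan": [
    [0,0,0,0,0,0,40],
    [0,0,0,0,0,0,60],
    [0,0,0,0,0,0,75],
    [0,0,0,0,0,0,90],
    [0,0,0,0,0,0,120],
    [0,0,0,0,0,0,160],
    [0,0,0,0,0,0,220],
    [0,0,0,0,0,0,220]
  ]
}}

```text
clock: 14.35
ee_pos: [0.4963, -0.0931, 0.0385]
ee_rot: [0.764, 0.645, 0.0, 0.0]
force: [-3.7, 0.9, 11.0]
opening: 0.0583
```

```bash
python3 go.py 496.1 -93 37 -9.6
```

```text
t 14.35 pos [496.3 -93.1  38.5] turn [ 0.001  0.    -0.   ] shift now [ 0.1 -0.2  1.5] shift after turn [ 0.1 -0.2  1.5] F [-3.7  0.9 11. ] open 58.3 q6 -0.17
```

>>> {"api": "jog_arm", "payload": {
  "plan": [
    [0,0,0,0,0,-3,220],
    [0,0,0,0,0,-6,220],
    [0,0,0,0,0,-10,220],
    [0,0,0,0,0,-15,220],
    [0,0,0,0,0,-20,220],
    [0,0,0,0,0,-20,220],
    [0,0,0,0,0,-20,220],
    [0,0,0,0,0,0,220],
    [0,0,0,0,0,0,220]
  ]
}}

```text
clock: 15.25
ee_pos: [0.4961, -0.0932, 0.1321]
ee_rot: [0.764, 0.645, 0.0, 0.0]
force: [0.2, 0.0, -1.4]
opening: 0.0583
```

```bash
python3 - <<'E'
from station import imaging; import cv2
c=imaging.camera("side"); cv2.imwrite("pics/s4.png",cv2.resize(c["frame"][150:440,230:530,::-1],None,fx=2,fy=2))
import math
a=math.radians(-6.1); b=math.radians(83.9)
X,Y=487.7-50*math.cos(a),-358.5-50*math.sin(a)
print("tcp target",X-9*math.cos(b),Y-9*math.sin(b))
E
python3 go.py 437 -362.1 132 -6.1
```

```text
tcp target 437.02672615131365 -362.1358379303872
t 15.3 pos [495.8 -93.  131.4] turn [-0.     0.    -0.062] shift now [-275.1  -13.    -0.6] shift after turn [-273.8  -29.9   -0.6] F [-0.1 -0.6 -1.2] open 58.4 q6 -0.17
```

View pics/s4.png

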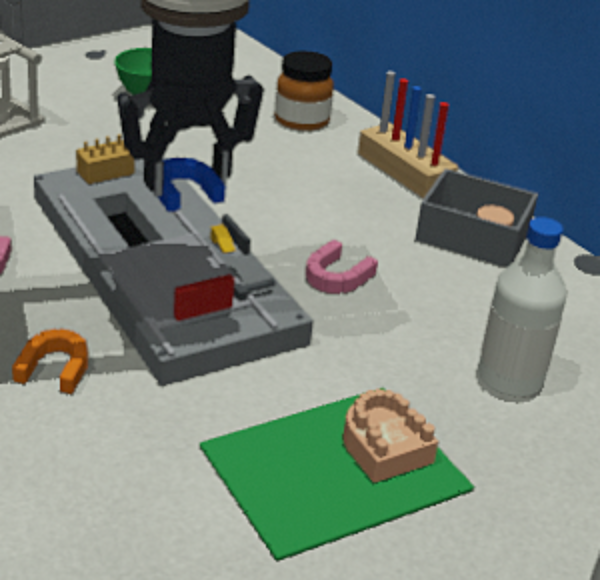

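The splint at (192,182) is held level and clear of the plate. Carrying it to the mat.

>>> {"api": "jog_arm", "payload": {
  "plan": [
    [0,0,-0.062,0,0,0,220],
    [0,0,0,-14,-1.5,0,220],
    [0,0,0,-25,-2.8,0,220],
    [0,0,0,-25,-2.8,0,220],
    [0,0,0,-25,-2.8,0,220],
    [0,0,0,-25,-2.8,0,220],
    [0,0,0,-25,-2.8,0,220],
    [0,0,0,-25,-2.8,0,220],
    [0,0,0,-25,-2.8,0,220],
    [0,0,0,-25,-2.8,0,220]
  ]
}}

```text
clock: 16.3
ee_pos: [0.4486, -0.3049, 0.1311]
ee_rot: [0.744, 0.668, -0.0, -0.001]
force: [0.6, 0.1, 0.1]
opening: 0.058
```

>>> {"api": "jog_arm", "payload": {
  "plan": [
    [0,0,0,-25,-2.8,0,220],
    [0,0,0,-20,-2,0,220],
    [0,0,0,-14.8,-1.2,0,220],
    [0,0,0,0,0,0,220],
    [0,0,0,0,0,0,220]
  ]
}}

```text
clock: 16.8
ee_pos: [0.4371, -0.3621, 0.1314]
ee_rot: [0.744, 0.668, 0.0, -0.0]
force: [0.4, -0.5, -0.8]
opening: 0.0586
```

```bash
python3 go.py 437 -362.1 12 -6.1
```

```text
t 16.8 pos [ 437.1 -362.1  131.4] turn [-0.001 -0.001 -0.001] shift now [-1.000e-01 -0.000e+00  1.194e+02] shift after turn [-0.000e+00 -1.000e-01  1.194e+02] F [ 0.4 -0.5 -0.8] open 58.6 q6 -0.72
```

>>> {"api": "jog_arm", "payload": {
  "plan": [
    [0,0,0,0,0,15,220],
    [0,0,0,0,0,22,220],
    [0,0,0,0,0,22,220],
    [0,0,0,0,0,22,220],
    [0,0,0,0,0,18,220],
    [0,0,0,0,0,10,220],
    [0,0,0,0,0,6,220],
    [0,0,0,0,0,3,220],
    [0,0,0,0,0,0,220],
    [0,0,0,0,0,0,220]
  ]
}}

```text
clock: 17.8
ee_pos: [0.4376, -0.3625, 0.0145]
ee_rot: [0.744, 0.669, -0.0, 0.001]
force: [0.2, 1.0, 0.4]
opening: 0.0585
```

>>> {"api": "jog_arm", "payload": {
  "plan": [
    [0,0,0,0,0,1,220],
    [0,0,0,0,0,1,220],
    [0,0,0,0,0,0.5,220],
    [0,0,0,0,0,0,220]
  ]
}}

```text
clock: 18.2
ee_pos: [0.4373, -0.3622, 0.0113]
ee_rot: [0.744, 0.669, -0.0, 0.0]
force: [-1.2, -0.1, -0.0]
opening: 0.0578
```

>>> {"api": "jog_arm", "payload": {
  "plan": [
    [0,0,0,0,0,0.8,220],
    [0,0,0,0,0,0,220],
    [0,0,0,0,0,0,220]
  ]
}}

```text
clock: 18.5
ee_pos: [0.4374, -0.3623, 0.0107]
ee_rot: [0.744, 0.669, -0.0, 0.0]
force: [-0.9, -0.3, 3.2]
opening: 0.0583
```

>>> {"api": "jog_arm", "payload": {
  "plan": [
    [0,0,0,0,0,0,60],
    [0,0,0,0,0,0,30],
    [0,0,0,0,0,0,0],
    [0,0,0,0,0,0,0],
    [0,0,0,0,0,-10,0],
    [0,0,0,0,0,-20,0],
    [0,0,0,0,0,-25,0],
    [0,0,0,0,0,-25,0],
    [0,0,0,0,0,-25,0],
    [0,0,0,0,0,-10,0]
  ]
}}

```text
clock: 19.5
ee_pos: [0.438, -0.3628, 0.1287]
ee_rot: [0.744, 0.669, -0.0, 0.002]
force: [0.6, -0.8, -0.1]
opening: 0.0856
```

```bash
python3 go.py 478 -187 128 -5.7
python3 - <<'E'
from station import imaging; import cv2,pickle
from h import *
c=imaging.camera("side"); f=c["frame"]; cv2.imwrite("pics/s5.png",cv2.resize(f[150:440,230:530,::-1],None,fx=2,fy=2))
t=imaging.camera("top"); m=mask(t,(105,120,60),(130,255,255),(430,200,520,310)); print(rect(plane(t,pts(m),.024)))
E
```

```text
t 19.5 pos [ 438.  -362.8  128.7] turn [ 0.003  0.002 -0.006] shift now [179.1  21.2   0.3] shift after turn [178.9  22.4   0.7] F [ 0.6 -0.8 -0.1] open 85.6 q6 -0.72
(array([ 415.3, -346. ]), array([ 6.1, 11.5]), 32.41)
```

View pics/s5.png

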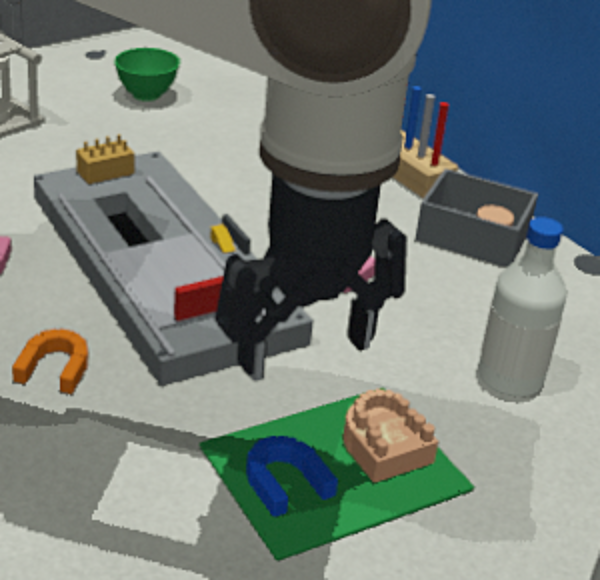

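Both parts are flat on the mat: splint at (290,470), cast at (390,440). Next I move behind the flange with the fingers closed.

>>> {"api": "jog_arm", "payload": {
  "plan": [
    [0,0,-0.006,0,0,0,100],
    [0,0,0,22,2.7,0,255],
    [0,0,0,26,3.3,0,255],
    [0,0,0,26,3.3,0,255],
    [0,0,0,26,3.3,0,255],
    [0,0,0,26,3.3,0,255],
    [0,0,0,26,3.3,0,255],
    [0,0,0,18,2.3,0,255],
    [0,0,0,8.7,1,0,255],
    [0,0,0,0,0,0,255]
  ]
}}

```text
clock: 20.6
ee_pos: [0.4774, -0.1859, 0.1247]
ee_rot: [0.741, 0.671, -0.0, -0.001]
force: [0.3, -0.1, 0.6]
opening: 0.0001
```

>>> {"api": "jog_arm", "payload": {
  "plan": [
    [0,0,0,0,0,0,255],
    [0,0,0,0,0,10,255],
    [0,0,0,0,0,15,255],
    [0,0,0,0,0,20,255],
    [0,0,0,0,0,20,255],
    [0,0,0,0,0,12,255],
    [0,0,0,0,0,6,255],
    [0,0,0,0,0,0,255],
    [0,0,0,0,0,0,255]
  ]
}}

```text
clock: 21.5
ee_pos: [0.4778, -0.187, 0.0431]
ee_rot: [0.742, 0.671, 0.0, 0.0]
force: [-0.4, 0.8, 0.9]
opening: 0.0002
```

```bash
python3 go.py 478 -187 45 -5.7
python3 - <<'E'
import numpy as np
from station import imaging; import cv2
c=imaging.camera("side"); f=c["frame"]; cv2.imwrite("pics/s6.png",cv2.resize(f[200:360,230:430,::-1],None,fx=3,fy=3))
E
```

```text
t 21.5 pos [ 477.8 -187.    43.1] turn [ 0.001  0.    -0.001] shift now [-0.   0.2 -1.9] shift after turn [ 0.   0.2 -1.9] F [-0.4  0.8  0.9] open 0.2 q6 -0.42
```

View pics/s6.png

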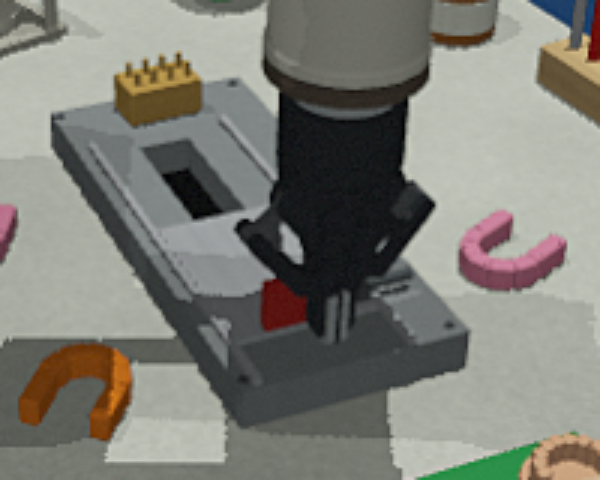

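>>> {"api": "jog_arm", "payload": {
  "plan": [
    [0,0,0,6,0,0,255],
    [0,0,0,6,0,0,255],
    [0,0,0,6,0,0,255],
    [0,0,0,6,0,0,255],
    [0,0,0,6,0,0,255],
    [0,0,0,0,0,0,255]
  ]
}}

```text
clock: 22.15
ee_pos: [0.4808, -0.1561, 0.0428]
ee_rot: [0.741, 0.671, 0.0, 0.0]
force: [1.2, 0.8, 0.7]
opening: 0.0006
```

```bash
python3 go.py 491.7 -50.2 43 -5.7
```

```text
t 22.15 pos [ 480.8 -156.1   42.8] turn [0. 0. 0.] shift now [106.5   0.3  -0.3] shift after turn [106.5   0.3  -0.2] F [1.2 0.8 0.7] open 0.6 q6 -0.37
```

>>> {"api": "jog_arm", "payload": {
  "plan": [
    [0,0,0,8,0,0,255],
    [0,0,0,8,0,0,255],
    [0,0,0,8,0,0,255],
    [0,0,0,8,0,0,255],
    [0,0,0,8,0,0,255],
    [0,0,0,8,0,0,255],
    [0,0,0,8,0,0,255]
  ]
}}

```text
clock: 22.85
ee_pos: [0.4865, -0.1012, 0.0428]
ee_rot: [0.742, 0.671, -0.0, 0.001]
force: [1.1, -6.6, 0.3]
opening: -0.0003
```

>>> {"api": "jog_arm", "payload": {
  "plan": [
    [0,0,0,7,0,0,255],
    [0,0,0,7,0,0,255],
    [0,0,0,6,0,0,255],
    [0,0,0,6,0,0,255],
    [0,0,0,6,0,0,255],
    [0,0,0,5,0,0,255]
  ]
}}

```text
clock: 23.45
ee_pos: [0.4903, -0.0647, 0.0428]
ee_rot: [0.742, 0.671, -0.0, 0.001]
force: [2.7, -9.7, -0.4]
opening: 0.0003
```

```bash
python3 go.py 491.7 -50.2 43 -5.7
```

```text
t 23.45 pos [490.3 -64.7  42.8] turn [ 0.001  0.001 -0.   ] shift now [14.5 -0.  -0.2] shift after turn [14.5 -0.  -0.2] F [ 2.7 -9.7 -0.4] open 0.3 q6 -0.19
```

>>> {"api": "jog_arm", "payload": {
  "plan": [
    [0,0,0,3,0,0,255],
    [0,0,0,3,0,0,255],
    [0,0,0,2,0,0,255],
    [0,0,0,2,0,0,255]
  ]
}}

```text
clock: 23.85
ee_pos: [0.4913, -0.0546, 0.0428]
ee_rot: [0.742, 0.671, 0.0, 0.001]
force: [2.7, -6.3, 0.6]
opening: -0.0001
```

>>> {"api": "jog_arm", "payload": {
  "plan": [
    [0,0,0,2,0,0,255],
    [0,0,0,0,0,0,255]
  ]
}}

```text
clock: 24.05
ee_pos: [0.4915, -0.0524, 0.0428]
ee_rot: [0.742, 0.671, 0.0, 0.001]
force: [2.4, -3.3, 0.5]
opening: 0.0002
```

>>> {"api": "jog_arm", "payload": {
  "plan": [
    [0,0,0,1.5,0,0,255],
    [0,0,0,1.5,0,0,255],
    [0,0,0,0,0,0,255]
  ]
}}

```text
clock: 24.35
ee_pos: [0.4918, -0.0495, 0.0428]
ee_rot: [0.742, 0.671, 0.0, 0.001]
force: [2.7, -4.4, 0.8]
opening: 0.0002
```

>>> {"api": "jog_arm", "payload": {
  "plan": [
    [0,0,0,1,0,0,255],
    [0,0,0,1,0,0,255],
    [0,0,0,0,0,0,255]
  ]
}}

```text
clock: 24.65
ee_pos: [0.4918, -0.0489, 0.0428]
ee_rot: [0.742, 0.671, -0.001, 0.001]
force: [-0.2, -19.4, -0.1]
opening: 0.0002
```

The end stop is reached at about 19 N. Letting go and checking.

>>> {"api": "jog_arm", "payload": {
  "plan": [
    [0,0,0,-4,0,0,255],
    [0,0,0,-10,0,0,255],
    [0,0,0,-15,0,0,255],
    [0,0,0,-5,0,-15,255],
    [0,0,0,0,0,-25,255],
    [0,0,0,0,0,-30,255],
    [0,0,0,0,0,-30,255],
    [0,0,0,0,0,-30,255],
    [0,0,0,0,0,-25,255],
    [0,0,0,0,0,0,255]
  ]
}}

```text
clock: 25.65
ee_pos: [0.4891, -0.0818, 0.2008]
ee_rot: [0.742, 0.671, 0.001, 0.002]
force: [1.1, 0.3, -0.1]
opening: 0.0001
```

>>> {"api": "jog_arm", "payload": {
  "plan": [
    [0,0,0,5,-20,-10,255],
    [0,0,0,10,-25,-10,255],
    [0,0,0,20,-25,0,255],
    [0,0,0,25,-25,0,255],
    [0,0,0,25,-20,0,255],
    [0,0,0,25,-10,0,255],
    [0,0,0,25,0,0,255],
    [0,0,0,25,0,0,255],
    [0,0,0,0,0,0,255],
    [0,0,0,0,0,0,255]
  ]
}}

```text
clock: 26.65
ee_pos: [0.3795, 0.0906, 0.2169]
ee_rot: [0.741, 0.671, -0.0, -0.0]
force: [0.2, -0.2, 0.4]
opening: -0.0001
```

Run:
```python
from h import *; from station import imaging,ctrl
t=imaging.camera("top"); s=imaging.camera("side"); print(ctrl.get_obs()["ee_pos"])
O=np.array([.49627,-.00405]);yv=np.array([.0992,.9951]);xv=np.array([.9951,-.0992])
for n,lo,hi,z,b in[("blue",(105,120,40),(130,255,255),.024,(440,210,510,305)),("cast",(4,45,50),(30,200,255),.036,(440,210,510,305)),("red",(0,150,40),(6,255,255),.069,(240,195,425,300))]:
    try:
        m=mask(t,lo,hi,b); r=rect(plane(t,pts(m),z)); q=np.array(r[0])/1000; print(n,r,"unit y",(q-O)@yv)
    except Exception as e: print(n,e)
for n,x in(("ctop up",.045),("down",.037)):
    print(n,proj(s,np.r_[O+.073*xv-.038*yv,x]))
a=cv2.resize(s["frame"][200:440,230:470,::-1],(600,600)); cv2.imwrite("pics/s7.png",a)
```

```text
[0.37965957 0.08990102 0.21712883]
blue (array([ 438.7, -352.6]), array([67.6, 59.6]), 84.25) unit y -0.352553049
cast (array([ 535.2, -359.8]), array([72.1, 61.7]), 83.95) unit y -0.35014496900000003
red (array([494.3, -33.2]), array([ 9.2, 57.5]), 83.96) unit y -0.029202588999999998
ctop up [[338.44860467 263.08750258]]
down [[338.26054539 266.27651155]]
```

View pics/s7.png

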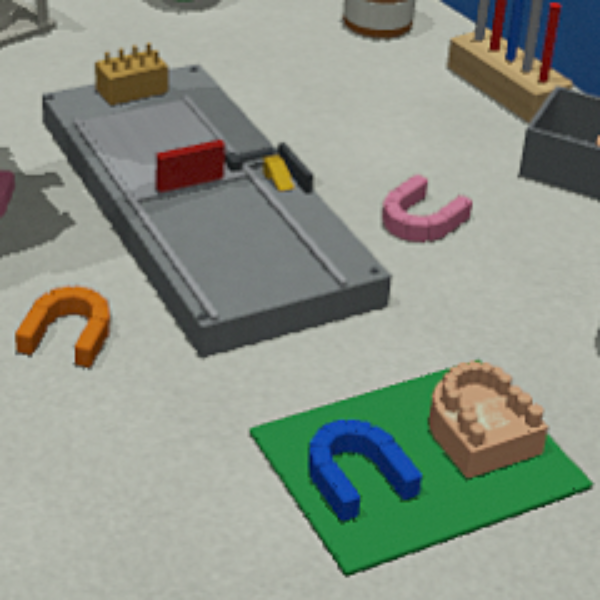

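The picture shows the gate fully shut, with the flange at (190,167). The catch at (278,172) stands behind the pin, with its top where the "up" projection puts it (271,158). Both parts are flat on the mat.

```bash
python3 -c "
from station import ctrl
print(ctrl.finish_job())"
```

```text
the job is handed in; nothing more can be done
None
```

I placed the cast and the blue splint flat, right way up and side by side on the green mat. I then pushed the gate shut with closed fingers, backed off clear of everything and handed the job in at about 27 s. No verdict was reported.

- **Parts:** the last top view put the splint centre at about (439, -353) mm and the cast centre at (535, -360) mm. Both are about 50 mm from the mat's middle, well inside its outline.
- **Gate:** the flange measured at unit y of about -29 mm, which puts the gate at its 0.140 m stop. The push force dropped from about 10 N to 6 N as the pin passed the catch, then rose to 19 N at the stop.
- **Catch:** I judged it up from the side view, by eye against the projected "up" position. "Up" and "fully pressed" differ by only about 3 pixels there, so this is the least certain check.
- **Bystanders:** the pin block, and the pink and orange look-alikes that were in the last view, looked unmoved there. I did not measure their positions, or look again at the articulator, bowl or bottle at the end. No check failed.

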